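Trip a batch bucket and reset it

ROBOT

A 6-joint arm with a two-finger parallel gripper is mounted at the origin on the work surface. World frame = base frame: x ahead of the robot, y to its left, z up, the work surface at z = 0. Lengths are in mm, angles in rad, forces in N, time in s.
With the tool pointing down it reaches from about 250 to 775 mm from the base axis. Payload 4 kg.
Tool frame: the origin (TCP) lies midway between the tips of the shut fingers; the grasp point (between the pads) lies 19 mm behind it; x points along the fingers, y is the direction in which the jaws open and shut, and the axes are right-handed (so a half turn about x gives the same grasp; the last joint's range is limited). The gripper opens to 94 mm and grips with 3 to 60 N. Pads are 16 mm wide; open, the fingers measure 119 mm over their backs; the gripper's body (75 mm by 177 mm) begins 78 mm behind the grasp point.
Start: joints at [-1.405, 0.087, 1.371, -0, 1.684, -0.103], TCP at [146.063, -530.27, 205.506] pointing down, gripper open.
Joint ranges: [-3.1, 3.1], [-0.76, 2.03], [0.27, 2.55], [-1.08, 4.22], [0.17, 2.65], [-2.57, 2.57]. Speed limits (rad/s): [2.79, 2.79, 3.14, 3.14, 3.14, 3.14].

INTERFACE

Orientations are given as a unit quaternion [x, y, z, w].
In Python, from rig import sense, read_camera, finish_job, outline_of gives the robot as it stands.
- The arm moves only by the tool jog_arm, never from a script. Its argument "rows" is a list of rows, each an object of numbers: "dx", "dy", "dz": the shift along the tool's x, y, z in m; "yaw": the turn about the tool's x in degrees. A call has exactly 8 rows; each row shifts and turns the pose as measured when the row begins, along the tool's axes as they then stand; what a row does not reach is not made up. A row lasts 1/12 s, in which the tool goes at most 41.7 mm and 7.16 degrees, less where a joint would pass 70% of its speed; a pose out of reach is approached as far as the arm can. A call with a gripper value outside its range is refused whole. "jaw" is the closure in counts, from 0 (fully open) to 255 (shut), set as the call begins (left out, the last holds). The fingers move at their own pace and stop on an object; the grip force is fixed at half the most. Time passes only in rows, so rows that do not move let the fingers close, or fill a call up. It gives the time, the measured TCP pose, the force and the opening at its end, in the units of the state.
- sense(): the state, without advancing time (a new reading comes with each control period).
- read_camera(name): name is "scene" or "top"; returns a dict with "img" (400x640x3 uint8, red, green, blue), "range_z" (400x640 float32, mm along the optical axis (not along the pixel's ray), 0 where there is no reading), "fovy" (degrees; the focal length in pixels is half the picture's height over the tangent of half this angle, whatever the lens; pixels are square), "cx", "cy" (the principal point, pixels), "T" (4x4, takes a point from camera to world coordinates). Camera axes: x right, y up, looking along -z (the intrinsics and any distortion apply to the point x, -y, -z); pixel columns grow to the right and rows downward; lengths in mm; the calibration is good to about 2 mm. A picture is of the moment at which its call begins.
- finish_job(): hands the job in, once; it reports no verdict.
Trained networks look in the newest picture that a camera, given by its name, has taken for a name from the list of things; names that differ only in an ending like _2 or _b are one class to them, and where a whole thing is asked for, a point or a joint stands for the part that bears it (a point fixed in the world has none). Each returns a list of dicts, best first, with "confidence" (0 to 1); they miss things now and then, are a little off and sometimes report something else, mostly with a low value. They report only what shows in the picture. A call takes as long as a camera call. They do not tell look-alikes from the thing itself.
- outline_of(camera, target): "pixels" (400x640 bool, what is visible of it) and "pixel" ([row, column] in pixels, amid what is visible of it).
The state is a dict: "time": time; "joint_positions": joint angles; "joint_vel": joint speeds; "joint_torque": joint torques, N m; "tool_pos": TCP position; "tool_rot": TCP orientation; "ft_force": force on the tool from outside, world axes, zero at the start; "torque": the same for the moment, N m; "grip_width": finger opening in mm.
Only numpy, scipy, OpenCV 4.12 (cv2) and the standard library are available. Lean on these libraries where they do the work, as an engineer would, in place of code of your own. Each camera call takes 0.05 s, during which the arm holds its last target. There are 200 camera calls.

TASK

Push the aluminium blanks along the deck and off its open end into the yellow tip bucket, until the weight of the blanks alone trips it and it dumps its batch of two into the blue tote; leave the third blank lying on the deck. Then swing the tipped bucket back upright onto its rest so that it is ready for the next batch, and disturb nothing else on the bench.

Things in the scene. Friction and masses are not known exactly. Their poses are not given: they have to be found in the camera images.
- station: The fixed batching station. Origin on the bench top straight below the middle of the deck's outlet edge; z up, y = feed direction along the deck towards the bucket, x = direction in which the bucket dumps. It carries the deck, the bucket and the blue tote.
- outlet (a point): Middle of the deck's open outlet edge, on the plate's top, 250 mm above the bench; axes as the station's. The deck is a level dark steel plate from y = -320 to 0 mm, with side rails 108 mm apart inside (x = -54 to 54 mm), 138 mm over the outsides, standing 12 mm above the plate; both ends are open.
- tote (a point): Middle of the blue tote's inner floor, 17 mm above the bench; axes as the station's. Inside it measures 230 mm (x) by 190 mm (y), rim 55 mm above this point. It stands below the bucket's dumping end and is fixed.
- bucket (a joint): Tip angle in rad: 0 = upright on its rest, 1.25 = fully tipped towards station +x. Level pivot along station y at x = -50, z = 205 mm. Over-centre: empty, it stays at whichever end it is, and falls home by itself once brought back from 1.25 to below about 0.6. One blank does not trip it; two do, within about a second.
- pan (a point): Yellow sheet-metal bucket, 140 (station x) by 81 mm (y), open on top and at its dumping end, which has a low ramp. Origin on the pivot, mid-width: station x -50, y 48.5, z 205 mm; axes as the station's when upright. Upright, inner floor 25 mm below the pivot, rim beside the deck 35 mm above it (10 mm below deck top, 9 mm from the outlet), far side wall 65 mm above it.
- counterweight (a point): Red cylinder, 40 mm diameter, 70 mm long along station y, on two arms, turning with the bucket. Origin at its centre, 90 mm from the pivot. Upright: 85 mm to the -x side and 30 mm above the pivot. Tipped: straight above the pivot within 5 mm, nothing else higher than 60 mm over the pivot; pushed from its +x side towards station -x (under 8 N) it brings the bucket back.
- blank_a_center (a point): One of three alike aluminium blanks, 100 mm long (station x at the start), 45 mm wide (station y), 25 mm high, 0.3 kg, lying one behind the other across the deck with gaps of 10 to 60 mm; this point is its centre. On the deck it fits between the rails with 4 mm to spare on each side; one falls into the bucket once its centre has passed the outlet edge.
- blank_b_center (a point): One of three alike aluminium blanks, 100 mm long (station x at the start), 45 mm wide (station y), 25 mm high, 0.3 kg, lying one behind the other across the deck with gaps of 10 to 60 mm; this point is its centre. On the deck it fits between the rails with 4 mm to spare on each side; one falls into the bucket once its centre has passed the outlet edge.
- blank_c_center (a point): One of three alike aluminium blanks, 100 mm long (station x at the start), 45 mm wide (station y), 25 mm high, 0.3 kg, lying one behind the other across the deck with gaps of 10 to 60 mm; this point is its centre. On the deck it fits between the rails with 4 mm to spare on each side; one falls into the bucket once its centre has passed the outlet edge.
- carton: Bystander: open cardboard carton, 140 x 190 x 100 mm, on the bench; origin under its centre.
- mallet: Bystander: hammer 260 mm long lying on the bench along its own x.
- can: Bystander: upright orange can, 66 mm in diameter, 150 mm high, on the bench; origin under its centre.
Things that resemble listed ones, but are neither listed nor needed, are in the scene too. What is shaped like the part that bears blank_a_center but black is not meant. Leave any brown or orange look-alike of the part that bears blank_b_center alone.

How it is judged:
By the outcome, as a careful person would: the job done as asked, in the order asked, and still so for the second after the job is handed in, with the robot touching nothing.
It also fails if it takes over 58 s, if anything falls off the work surface, if the arm or the gripper's body presses on something with over 40 N, if the wrist force passes 120 N, or if a joint passes its speed limit or range.

## Working session

There is one attempt and no reset: what is moved stays moved. The work goes in short steps, Python scripts to look and compute and a tool call to move; the robot and the scene stay as the last step left them, time stands still between calls to the robot, and variables do not carry over. Pictures are saved under pics/ and viewed, about 8 in all and at most 12, crops included, and the job is handed in when it is done.

Besides the shell and the picture viewer there is one more tool, called after "Emit:" as name([rows], argument=value, ...), one row to a line, values as JSON. jog_arm: Moves the arm, as the interface text tells. Its arguments: {"type":"object","properties":{"rows":{"type":"array"},"jaw":{"type":"number"}},"required":["rows"]}

```bash
mkdir -p pics
cat > h.py <<'E'
import numpy as np, cv2
from rig import sense, read_camera, finish_job, outline_of
def cloud(c):
    h=c["img"].shape[0]; f=h/2/np.tan(np.radians(c["fovy"])/2)
    v,u=np.mgrid[0:400,0:640]; z=c["range_z"].astype(float)
    P=np.stack([(u-c["cx"])/f*z,-(v-c["cy"])/f*z,-z,np.ones_like(z)],-1)
    W=(P@np.array(c["T"]).T)[...,:3]; W[z<=0]=np.nan
    return W
def save(n,im,k=1): cv2.imwrite("pics/"+n,cv2.resize(im[...,::-1],None,fx=k,fy=k))
E
python3 - <<'E'
from h import *
print(sense())
for n in ("scene","top"):
    c=read_camera(n); save(n+"0.png",c["img"],1.25); np.savez(n+"0.npz",W=cloud(c),img=c["img"])
    print(n,[k for k in c],c["fovy"],c["cx"],c["cy"],np.round(c["T"],2).tolist())
    W=cloud(c)
    for t in ["station","bucket","counterweight","blank_a_center","carton","mallet","can"]:
        for o in outline_of(n,t):
            m=o["pixels"]; print(t,round(o["confidence"],2),np.round(o["pixel"]),m.sum(),np.round(np.nanmedian(W[m],0)))
E
```

```text
{'time': 0.0, 'joint_positions': array([-1.40508429e+00,  8.79774160e-02,  1.37225968e+00, -4.21773876e-05,
        1.68359833e+00, -1.03090613e-01]), 'joint_vel': array([-0.00049464,  0.00093343, -0.00010651,  0.00095326,  0.00021721,
        0.00071451]), 'joint_torque': array([ 2.76819637e-04, -3.40180528e+01, -3.02424216e+01,  7.18920864e-02,
        3.29398981e-02, -1.69474511e-04]), 'tool_pos': array([ 145.96177531, -529.70291672,  204.28918497]), 'tool_rot': array([-0.70069005, -0.09554061,  0.70076932, -0.09395643]), 'ft_force': array([ 0.0732425 , -0.314282  ,  0.06055813]), 'torque': array([ 0.03349165, -0.02817124,  0.01067189]), 'grip_width': 94.38744965746122}
scene ['img', 'range_z', 'fovy', 'cx', 'cy', 'T'] 54.806981513697195 315.96464069627393 202.53278995285257 [[0.56, -0.58, 0.59, 1243.58], [0.83, 0.38, -0.41, -522.18], [0.02, 0.72, 0.7, 1073.98], [0.0, 0.0, 0.0, 1.0]]
station 0.72 [235. 333.] 10126 [585.  40.  64.]
bucket 0.82 [182. 346.] 1524 [505. 137. 226.]
bucket 0.49 [327. 192.] 919 [ 586. -491.   24.]
counterweight 0.88 [182. 349.] 1487 [506. 137. 226.]
blank
[... 529 characters left out ...]
0.0, 1.0]]
station 0.97 [158. 297.] 6858 [572.  77. 217.]
station 0.43 [158. 363.] 450 [ 571. -151.  276.]
bucket 0.77 [175. 288.] 1515 [512. 109. 189.]
bucket 0.67 [160. 298.] 6628 [572.  78. 217.]
counterweight 0.85 [173. 290.] 1331 [517. 107. 189.]
counterweight 0.58 [164. 317.] 449 [545.   7. 276.]
blank_a_center 0.88 [125. 340.] 337 [722. -85.  26.]
blank_a_center 0.56 [167. 317.] 465 [545.   9. 276.]
blank_a_center 0.52 [221. 336.] 298 [372. -62.  26.]
blank_a_center 0.25 [162. 296.] 6513 [574.  79. 214.]
carton 0.96 [174. 184.] 2326 [533. 510.  11.]
mallet 0.6 [171. 446.] 581 [ 554. -478.   24.]
mallet 0.59 [159. 296.] 6825 [573.  76. 218.]
can 0.79 [240. 409.] 369 [ 304. -312.  148.]
```

View pics/scene0.png

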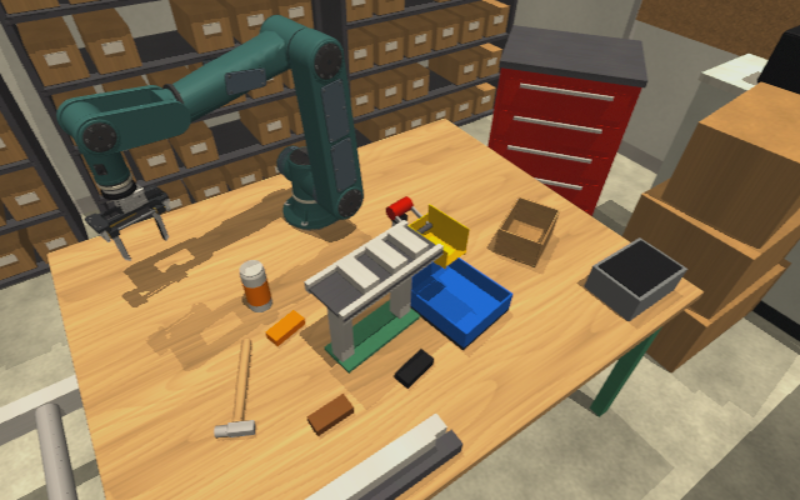

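Run:
```python
from h import *
d=np.load("top0.npz"); im=d["img"]; save("topc.png",im[80:260,150:480],2.4)
W=d["W"]; z=W[...,2]
# blank tops z~275 and rails z~262, deck 250
m=((z>269)&(z<283)).astype(np.uint8)
n,l,s,c=cv2.connectedComponentsWithStats(m)
for i in range(1,n):
    if s[i,4]>100:
        p=W[l==i]; r=cv2.minAreaRect(p[:,:2].astype(np.float32)); print(s[i],np.round(p.mean(0),1),r, im[l==i].mean(0))
m=((z>244)&(z<281)).astype(np.uint8)
n,l,s,c=cv2.connectedComponentsWithStats(m)
for i in range(1,n):
    if s[i,4]>800:
        p=W[l==i]; r=cv2.minAreaRect(p[:,:2].astype(np.float32)); print('deck',s[i],r,np.round(cv2.boxPoints(r)))
```

```text
[358 143  18  32 426] [ 572.5 -151.9  276. ] ((572.6935424804688, -152.1534423828125), (99.91438293457031, 46.41059875488281), 9.108779907226562) [152.75117371 153.67605634 156.45774648]
[330 147  18  32 421] [557.7 -64.  275.8] ((557.967529296875, -63.89002990722656), (99.82365417480469, 45.10137939453125), 9.34720516204834) [152.91448931 153.93586698 158.67933492]
[308 150  18  33 413] [544.9   8.5 275.9] ((545.3984985351562, 8.323625564575195), (100.47734069824219, 44.511295318603516), 8.474955558776855) [153.21549637 154.24213075 159.85956416]
deck [ 297  134  103   57 4089] ((563.7130737304688, -94.96334838867188), (142.5581512451172, 320.2733154296875), 9.648791313171387) [[ 467.   51.]
 [ 520. -265.]
 [ 661. -241.]
 [ 607.   75.]]
```

View pics/topc.png

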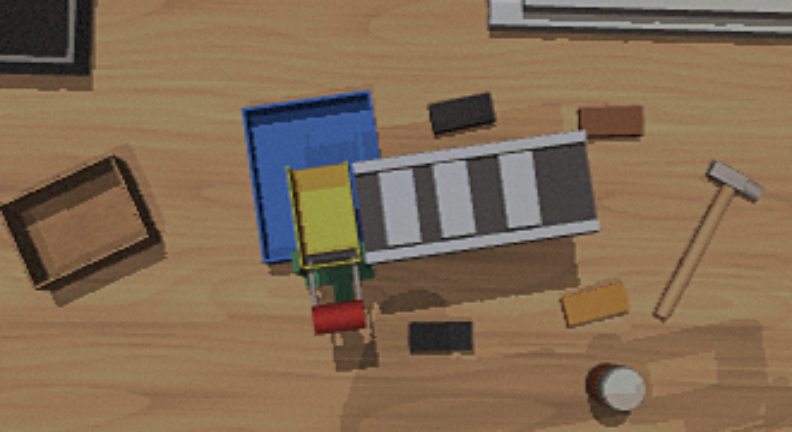

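The top crop shows the station with the deck and three silver-white blanks at full-image pixels (row 167, col 317), (~163, 344) and (~159, 372), in crop coordinates around (400,207), (455,200) and (520,190). Things that could be mistaken for them:

- The two black blocks, at (125,340) and (221,336).
- The brown block, near (130,404).
- The orange block, near (206,397).

I choose the three light blanks on the deck. Their top height (276 mm), 100x45 mm size and gaps of 28 and 44 mm all fit.

I'll push from behind the middle blank, so the first two go and the third stays.

```bash
cat >> h.py <<'E'
from scipy.spatial.transform import Rotation as R
a=np.radians(9.4); ex=np.array([np.cos(a),np.sin(a)]); ey=np.array([-np.sin(a),np.cos(a)])
O=np.array([537.,63.])
def st(p): d=np.asarray(p)[...,:2]-O; return np.round(np.stack([d@ex,d@ey],-1),1)
def rep(target=None):  # target: station x,y, world z
    s=sense(); M=R.from_quat(s["tool_rot"]).as_matrix(); p=s["tool_pos"]
    print("t",s["time"],"p",p.round(1),"st",st(p),"F",s["ft_force"].round(1),"w",round(s["grip_width"],1),"q",s["joint_positions"].round(2))
    print("tool y in station deg",np.degrees(np.arctan2(M[1,1],M[0,1])-a).round(1)); print(M.round(3))
    if target is not None:
        w=np.r_[O+target[0]*ex+target[1]*ey,target[2]]; print("target",w.round(1),"dtool mm",(M.T@(w-p)).round(1))
E
python3 - <<'E'
from h import *
rep((0,-173,330))
d=np.load("top0.npz");W=d["W"];z=W[...,2]
S=st(W)
m=(z>269)&(z<283)&(np.abs(S[...,0])<60)
for lo,hi in((-260,-180),(-175,-100),(-90,-20)):
    q=S[m&(S[...,1]>lo)&(S[...,1]<hi)]; print(q.min(0),q.max(0),q.mean(0))
m=(z>245)&(z<255)&(np.abs(S[...,0])<50)&(S[...,1]>-340)&(S[...,1]<20); print("plate",S[m].min(0),S[m].max(0))
im=d["img"].astype(int)
m=(im[...,0]>120)&(im[...,1]<50)&(im[...,2]<60)&(z>200)&(z<270); print("cw",m.sum(),S[m].min(0),S[m].max(0),z[m].max())
E
```

```text
t 0.8 p [ 146.1 -530.3  205.5] st [-482.6 -521.5] F [ 0.2 -0.  -0.6] w 93.9 q [-1.41  0.09  1.37 -0.    1.68 -0.1 ]
tool y in station deg -84.0
[[ 0.     0.266 -0.964]
 [-0.    -0.964 -0.266]
 [-1.     0.     0.   ]]
target [ 565.3 -107.7  330. ] dtool mm [-124.5 -296.1 -516.4]
[ -58.4 -245.6] [  57.2 -180.2] [  -0.50230947 -217.8073903 ]
[ -57.  -153.7] [  59.3 -106. ] [  -0.13466981 -128.73514151]
[-57.8 -81.4] [ 54.9 -32.5] [ -1.22740385 -55.17427885]
plate [ -49.8 -320.3] [49.6 10.4]
cw 138 [-145.7   14.7] [-121.3   82.5] 263.22711502536436
```

Emit:
jog_arm([
  {"dx":-0.031},
  {"dx":-0.031},
  {"dx":-0.031},
  {"dx":-0.031},
  {"dy":-0.019,"dz":-0.033},
  {"dy":-0.019,"dz":-0.033},
  {"dy":-0.019,"dz":-0.033},
  {"dy":-0.019,"dz":-0.033},
], jaw=120)

```text
schema error: expected keys dx, dy, dz, yaw
```

Emit:
jog_arm([
  {"dy":-0.019,"dz":-0.033},
  {"dy":-0.019,"dz":-0.033},
  {"dy":-0.019,"dz":-0.033},
  {"dy":-0.019,"dz":-0.033},
  {"dy":-0.019,"dz":-0.033},
  {"dy":-0.019,"dz":-0.033},
  {"dy":-0.019,"dz":-0.033},
  {"dy":-0.019,"dz":-0.033},
])

```text
schema error: expected keys dx, dy, dz, yaw
```

Emit:
jog_arm([
  {"yaw":-7},
  {"yaw":-7},
  {"yaw":-7},
  {"yaw":-7},
  {"yaw":-7},
  {"yaw":-7},
  {"yaw":-7},
  {"yaw":-7},
])

```text
schema error: expected keys dx, dy, dz, yaw
```

```bash
python3 -c "
from h import *
rep((0,-173,330))"
```

```text
t 0.8 p [ 146.1 -530.3  205.5] st [-482.6 -521.5] F [ 0.2 -0.  -0.6] w 93.9 q [-1.41  0.09  1.37 -0.    1.68 -0.1 ]
tool y in station deg -84.0
[[ 0.     0.266 -0.964]
 [-0.    -0.964 -0.266]
 [-1.     0.     0.   ]]
target [ 565.3 -107.7  330. ] dtool mm [-124.5 -296.1 -516.4]
```

All four keys are needed in each row.

Emit:
jog_arm([
  {"dx":-0.031,"dy":0,"dz":0,"yaw":0},
  {"dx":-0.031,"dy":0,"dz":0,"yaw":0},
  {"dx":-0.031,"dy":0,"dz":0,"yaw":0},
  {"dx":-0.031,"dy":0,"dz":0,"yaw":0},
  {"dx":0,"dy":-0.019,"dz":-0.033,"yaw":0},
  {"dx":0,"dy":-0.019,"dz":-0.033,"yaw":0},
  {"dx":0,"dy":-0.019,"dz":-0.033,"yaw":0},
  {"dx":0,"dy":-0.019,"dz":-0.033,"yaw":0},
], jaw=120)

```text
time: 1.47
tool_pos: [251.6, -423.1, 331.4]
tool_rot: [-0.701, -0.092, 0.702, -0.087]
ft_force: [-0.0, -0.4, -0.4]
grip_width: 50.2
```

Emit:
jog_arm([
  {"dx":0,"dy":-0.019,"dz":-0.033,"yaw":0},
  {"dx":0,"dy":-0.019,"dz":-0.033,"yaw":0},
  {"dx":0,"dy":-0.019,"dz":-0.033,"yaw":0},
  {"dx":0,"dy":-0.019,"dz":-0.033,"yaw":0},
  {"dx":0,"dy":-0.019,"dz":-0.033,"yaw":0},
  {"dx":0,"dy":-0.019,"dz":-0.033,"yaw":0},
  {"dx":0,"dy":-0.019,"dz":-0.033,"yaw":0},
  {"dx":0,"dy":-0.019,"dz":-0.033,"yaw":0},
])

```text
time: 2.13
tool_pos: [477.2, -197.9, 335.3]
tool_rot: [0.703, 0.089, -0.7, 0.088]
ft_force: [-0.1, -0.7, 0.2]
grip_width: 50.0
```

Emit:
jog_arm([
  {"dx":0,"dy":0,"dz":0,"yaw":-7},
  {"dx":0,"dy":0,"dz":0,"yaw":-7},
  {"dx":0,"dy":0,"dz":0,"yaw":-7},
  {"dx":0,"dy":0,"dz":0,"yaw":-7},
  {"dx":0,"dy":0,"dz":0,"yaw":-7},
  {"dx":0,"dy":0,"dz":0,"yaw":-7},
  {"dx":0,"dy":0,"dz":0,"yaw":-7},
  {"dx":0,"dy":0,"dz":0,"yaw":-7},
])

```text
time: 2.8
tool_pos: [483.7, -187.9, 334.2]
tool_rot: [0.575, 0.415, -0.57, 0.415]
ft_force: [-0.7, -0.2, 0.8]
grip_width: 50.1
```

```bash
python3 -c "
from h import *
rep((0,-173,330))"
```

```text
t 2.8 p [ 483.7 -187.9  334.2] st [ -93.5 -238.9] F [-0.7 -0.2  0.8] w 50.1 q [-0.48  0.03  1.18  0.01  1.93 -0.17]
tool y in station deg -27.5
[[ 0.004  0.95  -0.311]
 [ 0.005 -0.311 -0.95 ]
 [-1.     0.003 -0.006]]
target [ 565.3 -107.7  330. ] dtool mm [   4.9   52.5 -101.6]
```

Emit:
jog_arm([
  {"dx":0,"dy":0.0175,"dz":-0.034,"yaw":0},
  {"dx":0,"dy":0.0175,"dz":-0.034,"yaw":0},
  {"dx":0,"dy":0.0175,"dz":-0.034,"yaw":0},
  {"dx":0,"dy":0,"dz":0,"yaw":-7},
  {"dx":0,"dy":0,"dz":0,"yaw":-7},
  {"dx":0,"dy":0,"dz":0,"yaw":-7},
  {"dx":0,"dy":0,"dz":0,"yaw":-6.5},
  {"dx":0,"dy":0,"dz":0,"yaw":0},
])

```text
time: 3.47
tool_pos: [569.5, -103.6, 333.5]
tool_rot: [0.455, 0.543, -0.451, 0.543]
ft_force: [-0.4, -0.2, -0.4]
grip_width: 49.7
```

```bash
python3 -c "
from h import *
rep((0,-173,330))"
```

```text
t 3.4667 p [ 569.5 -103.6  333.5] st [   4.8 -169.6] F [-0.4 -0.2 -0.4] w 49.7 q [-0.28  0.16  1.03  0.01  1.94 -0.46]
tool y in station deg 0.9
[[ 0.003  0.984  0.178]
 [ 0.004  0.178 -0.984]
 [-1.     0.004 -0.003]]
target [ 565.3 -107.7  330. ] dtool mm [ 3.5 -4.9  3.3]
```

Emit:
jog_arm([
  {"dx":0,"dy":-0.005,"dz":0.0035,"yaw":0.9},
  {"dx":0,"dy":0,"dz":0,"yaw":0},
  {"dx":0.015,"dy":0,"dz":0,"yaw":0},
  {"dx":0.015,"dy":0,"dz":0,"yaw":0},
  {"dx":0.012,"dy":0,"dz":0,"yaw":0},
  {"dx":0,"dy":0,"dz":0,"yaw":0},
  {"dx":0,"dy":0,"dz":0,"yaw":0},
  {"dx":0,"dy":0,"dz":0,"yaw":0},
])

```text
time: 4.13
tool_pos: [564.2, -110.1, 292.5]
tool_rot: [0.466, 0.533, -0.461, 0.535]
ft_force: [0.0, 0.5, -0.4]
grip_width: 49.8
```

```bash
python3 -c "
from h import *
rep((0,-173,258))
c=read_camera('scene'); save('s1.png',c['img'][100:260,230:430],3)"
```

```text
t 4.1333 p [ 564.2 -110.1  292.5] st [  -1.5 -175.2] F [ 0.   0.5 -0.4] w 49.8 q [-0.29  0.14  1.14  0.    1.85 -0.43]
tool y in station deg -1.3
[[ 0.007  0.99   0.141]
 [ 0.003  0.141 -0.99 ]
 [-1.     0.008 -0.001]]
target [ 565.3 -107.7  258. ] dtool mm [34.5  1.2 -2.2]
```

View pics/s1.png

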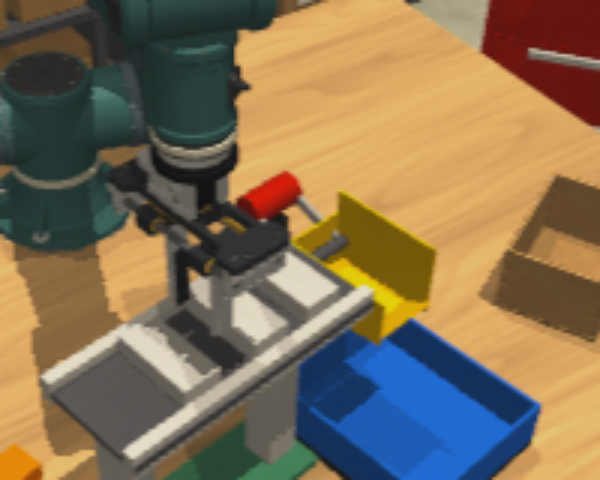

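The crop shows the fingers (around 185-225, 300) hanging over the dark gap between the second and third blanks, so I can go down.

Emit:
jog_arm([
  {"dx":0.012,"dy":0.001,"dz":-0.001,"yaw":-0.6},
  {"dx":0.012,"dy":0,"dz":0,"yaw":0},
  {"dx":0.009,"dy":0,"dz":0,"yaw":0},
  {"dx":0,"dy":0,"dz":0,"yaw":0},
  {"dx":0,"dy":0,"dz":0,"yaw":0},
  {"dx":0,"dy":0,"dz":-0.004,"yaw":0},
  {"dx":0,"dy":0,"dz":-0.004,"yaw":0},
  {"dx":0,"dy":0,"dz":-0.004,"yaw":0},
])

```text
time: 4.85
tool_pos: [564.2, -96.9, 258.0]
tool_rot: [0.464, 0.534, -0.458, 0.539]
ft_force: [0.8, 0.4, -0.2]
grip_width: 49.7
```

```bash
python3 -c "
from h import *
rep((0,-160,258))"
```

```text
t 4.85 p [564.2 -96.9 258. ] st [   0.8 -162.2] F [ 0.8  0.4 -0.2] w 49.7 q [-0.27  0.13  1.23  0.    1.78 -0.42]
tool y in station deg -0.8
[[ 0.01   0.989  0.15 ]
 [ 0.002  0.15  -0.989]
 [-1.     0.011  0.   ]]
target [563.1 -94.9 258. ] dtool mm [-0.  -0.8 -2.2]
```

Emit:
jog_arm([
  {"dx":0,"dy":0,"dz":-0.008,"yaw":-0.5},
  {"dx":0,"dy":0,"dz":-0.008,"yaw":0},
  {"dx":0,"dy":0,"dz":-0.008,"yaw":0},
  {"dx":0,"dy":0,"dz":-0.008,"yaw":0},
  {"dx":0,"dy":0,"dz":-0.008,"yaw":0},
  {"dx":0,"dy":0,"dz":-0.008,"yaw":0},
  {"dx":0,"dy":0,"dz":-0.008,"yaw":0},
  {"dx":0,"dy":0,"dz":0,"yaw":0},
])

```text
time: 5.52
tool_pos: [554.7, -36.2, 259.1]
tool_rot: [0.461, 0.534, -0.456, 0.543]
ft_force: [0.8, 0.5, -0.0]
grip_width: 49.8
```

```bash
python3 -c "
from h import *
rep((0,-80,258))
c=read_camera('scene'); save('s2.png',c['img'][100:260,230:430],3)"
```

```text
t 5.5167 p [554.7 -36.2 259.1] st [   1.2 -100.7] F [ 0.8  0.5 -0. ] w 49.8 q [-0.17  0.09  1.27 -0.    1.78 -0.33]
tool y in station deg -0.2
[[ 0.013  0.987  0.16 ]
 [-0.003  0.16  -0.987]
 [-1.     0.013  0.005]]
target [550.1 -15.9 258. ] dtool mm [  1.   -1.3 -20.7]
```

View pics/s2.png

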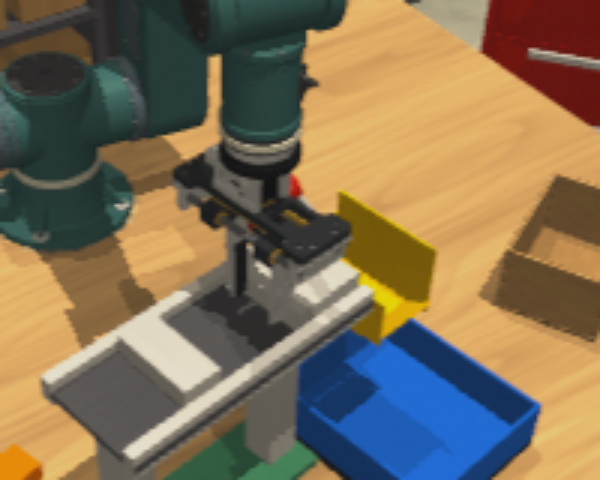

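The third blank is unmoved (crop 170,355), and the first two are now together near the outlet. I'll keep pushing so that the first one drops.

Emit:
jog_arm([
  {"dx":0.001,"dy":-0.001,"dz":-0.007,"yaw":0},
  {"dx":0,"dy":0,"dz":-0.007,"yaw":0},
  {"dx":0,"dy":0,"dz":-0.007,"yaw":0},
  {"dx":0,"dy":0,"dz":-0.007,"yaw":0},
  {"dx":0,"dy":0,"dz":-0.007,"yaw":0},
  {"dx":0,"dy":0,"dz":0,"yaw":0},
  {"dx":0,"dy":0,"dz":0,"yaw":0},
  {"dx":0,"dy":0,"dz":0,"yaw":0},
])

```text
time: 6.23
tool_pos: [548.3, -0.3, 259.0]
tool_rot: [0.461, 0.532, -0.457, 0.544]
ft_force: [-0.4, -2.4, -0.7]
grip_width: 49.9
```

```bash
python3 -c "
from h import *
rep((0,-20,258))
c=read_camera('scene'); save('s3.png',c['img'][100:260,230:430],3)"
```

```text
t 6.2333 p [ 5.483e+02 -3.000e-01  2.590e+02] st [  0.8 -64.3] F [-0.4 -2.4 -0.7] w 49.9 q [-0.1   0.07  1.29 -0.    1.77 -0.26]
tool y in station deg -0.3
[[ 0.016  0.987  0.158]
 [-0.006  0.158 -0.987]
 [-1.     0.015  0.009]]
target [540.3  43.3 258. ] dtool mm [  0.6  -1.  -44.3]
```

View pics/s3.png

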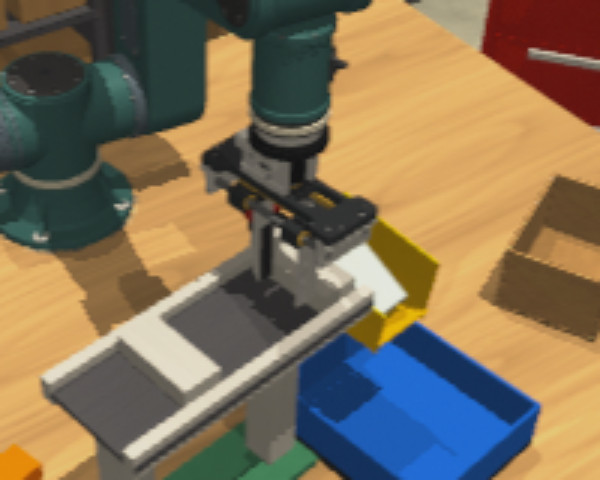

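The first blank (crop 370,280) is slanted inside the bucket. I'll let a moment pass and look at the depth.

Emit:
jog_arm([
  {"dx":0,"dy":0,"dz":0,"yaw":0},
  {"dx":0,"dy":0,"dz":0,"yaw":0},
  {"dx":0,"dy":0,"dz":0,"yaw":0},
  {"dx":0,"dy":0,"dz":0,"yaw":0},
  {"dx":0,"dy":0,"dz":0,"yaw":0},
  {"dx":0,"dy":0,"dz":0,"yaw":0},
  {"dx":0,"dy":0,"dz":0,"yaw":0},
  {"dx":0,"dy":0,"dz":0,"yaw":0},
])

```text
time: 6.95
tool_pos: [548.3, -0.2, 259.0]
tool_rot: [0.461, 0.533, -0.456, 0.543]
ft_force: [0.5, -0.3, -0.0]
grip_width: 49.5
```

```bash
python3 -c "
from h import *
rep((0,-20,258))
c=read_camera('scene'); save('s4.png',np.hstack([c['img'][150:230,320:400],read_camera('top')['img'][120:200,260:340]]),5)
W=cloud(c);S=st(W);z=W[...,2]
m=(np.abs(S[...,0])<60)&(S[...,1]>-5)&(S[...,1]<85)&(z>175)&(z<300)&(c['img'].min(-1)>110)
print(m.sum()); i=np.argsort(S[m][:,1]); print(np.c_[S[m],z[m].round()][i][::max(1,m.sum()//25)])"
```

```text
t 6.95 p [ 5.483e+02 -2.000e-01  2.590e+02] st [  0.8 -64.2] F [ 0.5 -0.3 -0. ] w 49.5 q [-0.1   0.07  1.29 -0.    1.77 -0.26]
tool y in station deg -0.3
[[ 0.016  0.987  0.158]
 [-0.004  0.158 -0.987]
 [-1.     0.015  0.006]]
target [540.3  43.3 258. ] dtool mm [  0.7  -1.1 -44.2]
258
[[ 53.6  -4.8 263. ]
 [ 11.9  40.8 219. ]
 [ 19.6  42.1 219. ]
 [ 46.1  43.9 205. ]
 [ 48.9  45.5 205. ]
 [ 51.4  47.5 206. ]
 [ 44.8  49.6 209. ]
 [ -3.   51.3 225. ]
 [ 41.9  52.7 209. ]
 [ 26.3  54.6 215. ]
 [ -7.9  56.8 223. ]
 [-19.   59.  223. ]
 [ 26.1  60.2 212. ]
 [ 51.2  61.9 210. ]
 [  8.9  63.8 216. ]
 [  2.2  65.3 224. ]
 [ 23.5  67.6 214. ]
 [ 40.8  69.1 207. ]
 [ 20.3  70.6 219. ]
 [-13.1  72.2 223. ]
 [ 40.   74.2 213. ]
 [  1.5  75.7 226. ]
 [ 23.   77.9 217. ]
 [-11.6  80.5 224. ]
 [ 52.3  81.7 203. ]
 [ 55.4  83.  204. ]]
```

View pics/s4.png

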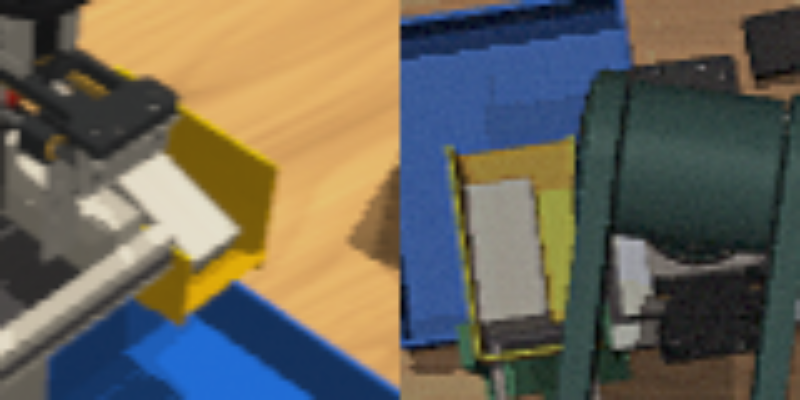

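The first blank is in the bucket (left half of the picture at 185,210; right half at 510,250) and the bucket has not tripped. Next is the second one.

Emit:
jog_arm([
  {"dx":0.001,"dy":-0.001,"dz":-0.007,"yaw":0},
  {"dx":0,"dy":0,"dz":-0.007,"yaw":0},
  {"dx":0,"dy":0,"dz":-0.007,"yaw":0},
  {"dx":0,"dy":0,"dz":-0.007,"yaw":0},
  {"dx":0,"dy":0,"dz":-0.007,"yaw":0},
  {"dx":0,"dy":0,"dz":-0.007,"yaw":0},
  {"dx":0,"dy":0,"dz":0,"yaw":0},
  {"dx":0,"dy":0,"dz":0,"yaw":0},
])

```text
time: 7.72
tool_pos: [539.8, 46.4, 258.3]
tool_rot: [0.461, 0.533, -0.456, 0.544]
ft_force: [-0.6, -0.5, -0.1]
grip_width: 49.7
```

Emit:
jog_arm([
  {"dx":0,"dy":0,"dz":0.02,"yaw":0},
  {"dx":0,"dy":0,"dz":0.02,"yaw":0},
  {"dx":-0.03,"dy":0,"dz":0,"yaw":0},
  {"dx":-0.03,"dy":0,"dz":0,"yaw":0},
  {"dx":-0.03,"dy":0,"dz":0,"yaw":0},
  {"dx":0,"dy":0,"dz":0.02,"yaw":0},
  {"dx":0,"dy":0,"dz":0.02,"yaw":0},
  {"dx":0,"dy":0,"dz":0.02,"yaw":0},
])

```text
time: 8.38
tool_pos: [552.8, -47.8, 347.7]
tool_rot: [0.458, 0.541, -0.452, 0.542]
ft_force: [-0.6, -0.2, 0.3]
grip_width: 49.7
```

```bash
python3 -c "
from h import *
c=read_camera('scene'); t=read_camera('top')
rep((10,48.5,370))
save('s5.png',np.hstack([c['img'][140:260,290:420],t['img'][100:220,230:400]]),2.6)"
```

```text
t 8.4833 p [552.7 -49.8 345.9] st [  -2.9 -113.8] F [ 0.7  1.1 -0.9] w 49.6 q [-0.19  0.11  1.07  0.    1.96 -0.36]
tool y in station deg 0.2
[[ 0.003  0.986  0.167]
 [ 0.004  0.167 -0.986]
 [-1.     0.004 -0.003]]
target [538.9 112.5 370. ] dtool mm [ -23.5   13.6 -162.4]
```

View pics/s5.png

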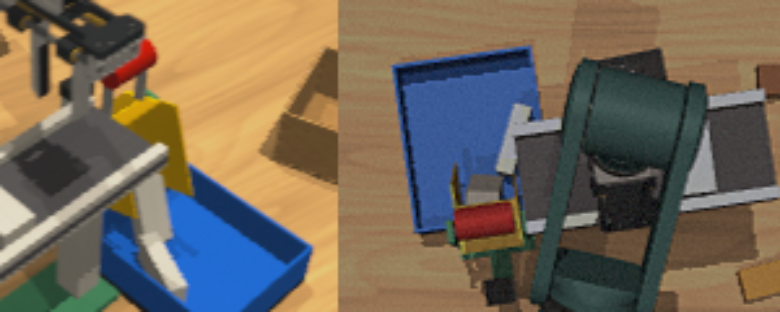

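The bucket is tipped, with the red counterweight on top at left (130,65). Two blanks are in the tote, at left (150,200) and (165,270). I'll close the jaw, move to the +x side of the counterweight at a safe height, and re-measure.

Emit:
jog_arm([
  {"dx":-0.03,"dy":0,"dz":0,"yaw":0},
  {"dx":0,"dy":0.005,"dz":-0.032,"yaw":0},
  {"dx":0,"dy":0.005,"dz":-0.032,"yaw":0},
  {"dx":0,"dy":0.005,"dz":-0.032,"yaw":0},
  {"dx":0,"dy":0,"dz":-0.032,"yaw":0},
  {"dx":0,"dy":0,"dz":-0.032,"yaw":0},
  {"dx":0,"dy":0,"dz":0,"yaw":0},
  {"dx":0,"dy":0,"dz":0,"yaw":0},
], jaw=255)

```text
time: 9.15
tool_pos: [536.8, 120.9, 368.3]
tool_rot: [0.456, 0.548, -0.457, 0.532]
ft_force: [0.8, 0.2, 0.2]
grip_width: 1.8
```

```bash
python3 -c "
from h import *
c=read_camera('scene')
rep((10,48.5,274))
W=cloud(c);S=st(W);z=W[...,2]; im=c['img'].astype(int)
m=(im[...,0]>100)&(im[...,1]<60)&(im[...,2]<60)&(z>230)&(S[...,1]>-20)&(S[...,1]<110)&(np.abs(S[...,0]+60)<90)
print('cw',m.sum(),*[np.r_[f(S[m],0),f(z[m])].round(1) for f in (lambda q,*a:np.percentile(q,2,*a),lambda q,*a:np.percentile(q,98,*a))])
y=(im[...,0]>110)&(im[...,2]<60)&(im[...,1]>80)&(z>120)&(np.abs(S[...,1]-48)<60)&(S[...,0]<100)
print('yellow max z',np.nanmax(z[y]),S[y].min(0),S[y].max(0))
save('s6.png',c['img'][130:270,290:430],4)"
```

```text
t 9.2 p [536.8 120.9 368.3] st [ 9.3 57.1] F [ 0.9 -0.3 -1.3] w 0.3 q [ 0.11  0.13  1.    0.02  2.03 -0.05]
tool y in station deg 0.1
[[-0.019  0.986  0.165]
 [ 0.014  0.165 -0.986]
 [-1.    -0.016 -0.017]]
target [538.9 112.5 274. ] dtool mm [94.1  2.2 10.2]
cw 103 [-57.9  10.5 299.2] [-30.3  80.2 316.1]
yellow max z 509.4430156834767 [-80.7   2.4] [74.2 95.5]
```

View pics/s6.png

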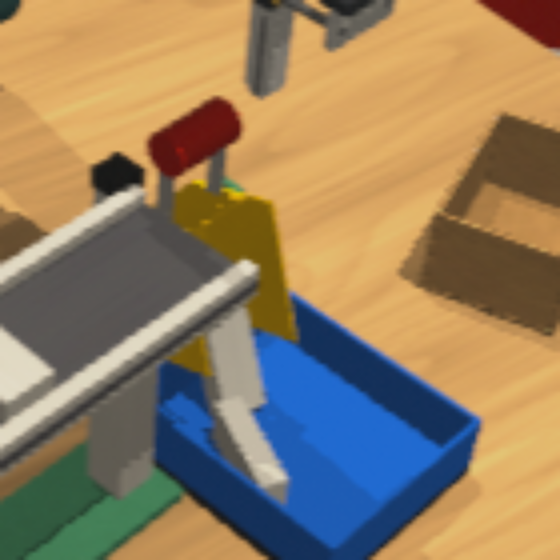

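The counterweight is upright at the top (195,135), and its x from -58 to -30 and z up to 316 match the description. One blank lies low in the tote at (250,445). A second grey part at (235,360) could be a blank leaning on it, so I'll check the geometry before swinging.

```bash
python3 -c "
from h import *
for n in ('scene','top'):
    c=read_camera(n); W=cloud(c);S=st(W);z=W[...,2]; im=c['img'].astype(int)
    m=(im.max(-1)-im.min(-1)<28)&(im.min(-1)>75)&(S[...,0]>-50)&(S[...,0]<190)&(S[...,1]>-60)&(S[...,1]<140)&(z>15)&(z<245)
    k,l,s,_=cv2.connectedComponentsWithStats(m.astype(np.uint8))
    for i in range(1,k):
        if s[i,4]<25: continue
        q=np.c_[S[l==i],z[l==i].round()]; q=q[np.argsort(s[i,4]*0+np.nonzero(l==i)[0],kind='stable')]
        print(n,s[i],im[l==i].mean(0).round()); print(q[::max(1,len(q)//16)].tolist())
    if n=='scene': save('s7.png',c['img'][190:265,320:395],8)
"
```

```text
scene [340 204  22  52 325] [153. 146. 132.]
[[66.9, -11.8, 238.0], [0.9, 69.9, 112.0], [4.0, 72.8, 102.0], [1.6, 60.2, 99.0], [4.4, 46.6, 100.0], [5.5, 46.4, 91.0], [5.4, 36.5, 88.0], [18.1, 72.2, 67.0], [20.4, 64.8, 64.0], [20.2, 54.8, 60.0], [5.5, 29.1, 57.0], [21.9, 48.8, 50.0], [6.5, 29.5, 42.0], [34.6, 63.6, 33.0], [64.4, -3.5, 63.0], [125.3, -5.4, 65.0], [123.1, -10.4, 46.0]]
top [298 140   6   8  40] [158. 158. 153.]
[[125.9, -4.9, 59.0], [124.2, -12.3, 64.0], [121.6, -4.4, 64.0], [120.7, -11.7, 63.0], [118.6, -19.1, 69.0], [118.7, -3.8, 58.0], [116.9, -11.2, 63.0], [114.9, -18.6, 69.0], [114.5, -3.4, 62.0], [113.8, -10.7, 60.0], [112.2, -18.0, 63.0], [109.8, -3.0, 68.0], [109.4, -10.2, 64.0], [109.1, -17.5, 59.0], [107.3, -2.3, 61.0], [105.0, -9.8, 69.0], [105.5, -17.0, 59.0], [103.5, -5.4, 58.0], [102.4, -12.8, 58.0], [100.4, -1.2, 57.0]]
```

View pics/s7.png

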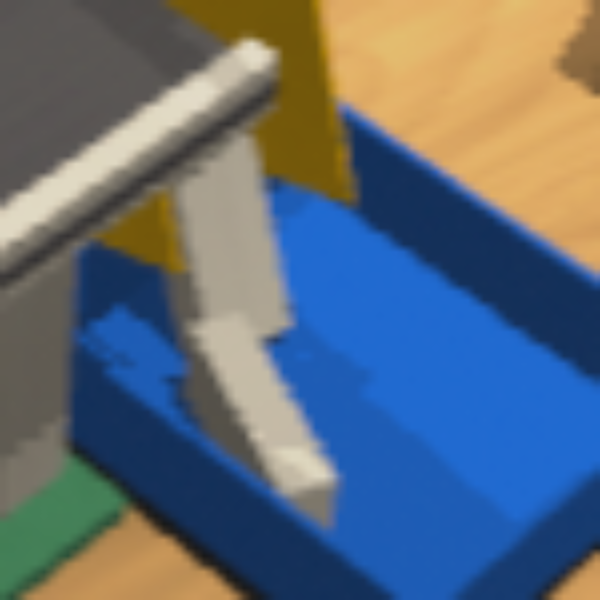

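The second blank stands in the tote from about (x 35, z 20) to (x 0, z 120), and its top leans on the tipped pan's ramp (crop 235,230). Swinging the bucket back moves the ramp mostly towards +x. A gentle touch followed by a brisk push should therefore tip this blank flat into the tote. First I'll lower the tool beside the counterweight.

Emit:
jog_arm([
  {"dx":0.02,"dy":0,"dz":0.009,"yaw":0},
  {"dx":0.02,"dy":0.002,"dz":0,"yaw":0},
  {"dx":0.02,"dy":0,"dz":0,"yaw":0},
  {"dx":0.017,"dy":0,"dz":0,"yaw":0},
  {"dx":0.01,"dy":0,"dz":0,"yaw":0},
  {"dx":0.003,"dy":0,"dz":0,"yaw":0},
  {"dx":0,"dy":0,"dz":0,"yaw":0},
  {"dx":0,"dy":0,"dz":0,"yaw":0},
])

```text
time: 9.97
tool_pos: [541.6, 101.6, 276.3]
tool_rot: [0.462, 0.542, -0.462, 0.529]
ft_force: [0.2, 0.1, -0.3]
grip_width: 0.6
```

```bash
python3 -c "
from h import *
rep((10,48.5,274))
d=np.load('top0.npz');W=d['W'];S=st(W);z=W[...,2];im=d['img'].astype(int)
b=(im[...,2]>100)&(im[...,0]<80)&(z>0)&(z<90); print('blue',np.percentile(S[b],[.5,99.5],axis=0))
y=(im[...,0]>110)&(im[...,2]<60)&(im[...,1]>90)&(z>150)&(S[...,1]>0)&(S[...,1]<100); print('yellow',np.percentile(S[y],[1,99],axis=0))"
```

```text
t 9.9667 p [541.6 101.6 276.3] st [10.9 37.3] F [ 0.2  0.1 -0.3] w 0.6 q [ 0.07  0.1   1.22  0.01  1.84 -0.07]
tool y in station deg -1.0
[[-0.014  0.989  0.146]
 [ 0.012  0.147 -0.989]
 [-1.    -0.012 -0.014]]
target [538.9 112.5 274. ] dtool mm [  2.4  -1.  -11.1]
blue [[-31.9225 -35.7   ]
 [204.0075 159.7075]]
yellow [[-63.059   8.641]
 [ 78.959  87.959]]
```

Emit:
jog_arm([
  {"dx":0.002,"dy":0,"dz":-0.011,"yaw":0},
  {"dx":0,"dy":0,"dz":0,"yaw":0},
  {"dx":0,"dy":-0.009,"dz":0,"yaw":0},
  {"dx":0,"dy":-0.009,"dz":0,"yaw":0},
  {"dx":0,"dy":-0.003,"dz":0,"yaw":0},
  {"dx":0,"dy":0,"dz":0,"yaw":0},
  {"dx":0,"dy":0,"dz":0,"yaw":0},
  {"dx":0,"dy":0,"dz":0,"yaw":0},
])

```text
time: 10.63
tool_pos: [518.1, 110.8, 280.4]
tool_rot: [0.464, 0.54, -0.459, 0.531]
ft_force: [0.2, 0.3, -0.9]
grip_width: 0.5
```

```bash
python3 -c "
from h import *
rep((-75,48.5,274))"
```

```text
t 10.6333 p [518.1 110.8 280.4] st [-10.8  50.2] F [ 0.2  0.3 -0.9] w 0.5 q [ 0.09  0.04  1.27  0.01  1.83 -0.05]
tool y in station deg -0.9
[[-0.004  0.989  0.147]
 [ 0.013  0.147 -0.989]
 [-1.    -0.002 -0.014]]
target [455.1  98.6 274. ] dtool mm [  6.5 -64.1   2.8]
```

Emit:
jog_arm([
  {"dx":0.004,"dy":-0.003,"dz":0.001,"yaw":0},
  {"dx":0.002,"dy":-0.004,"dz":0,"yaw":0},
  {"dx":0.001,"dy":-0.009,"dz":0,"yaw":0},
  {"dx":0.001,"dy":-0.016,"dz":0,"yaw":0},
  {"dx":0.001,"dy":-0.018,"dz":0,"yaw":0},
  {"dx":0.001,"dy":-0.016,"dz":0,"yaw":0},
  {"dx":0,"dy":0,"dz":0,"yaw":0},
  {"dx":0,"dy":0,"dz":0,"yaw":0},
])

```text
time: 11.3
tool_pos: [449.4, 99.0, 268.6]
tool_rot: [0.465, 0.539, -0.459, 0.532]
ft_force: [-0.0, -1.9, -0.3]
grip_width: 0.9
```

```bash
python3 -c "
from h import *
c=read_camera('scene'); t=read_camera('top')
rep((-75,48.5,350))
save('s8.png',np.hstack([c['img'][130:260,290:420],t['img'][100:230,230:400]]),2.6)"
```

```text
t 11.4 p [450.1  99.1 268.7] st [-79.9  49.8] F [-0.   0.8  0.5] w 0.3 q [ 0.08 -0.12  1.45  0.01  1.81 -0.06]
tool y in station deg -1.0
[[-0.002  0.989  0.146]
 [ 0.014  0.146 -0.989]
 [-1.     0.    -0.014]]
target [455.1  98.6 350. ] dtool mm [-81.3   4.9   0.1]
```

View pics/s8.png

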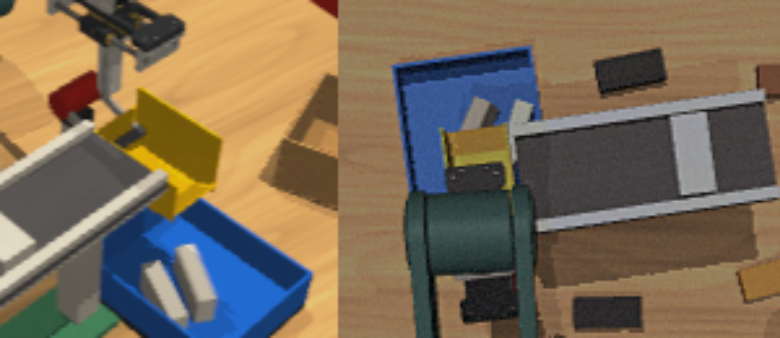

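The bucket is back upright (left 160,150), both blanks lie in the tote (left 165,290 and 195,280), and the third blank is still on the deck (right 692,150). I'll retract straight up and verify.

Emit:
jog_arm([
  {"dx":-0.01,"dy":0,"dz":0,"yaw":0},
  {"dx":-0.02,"dy":0,"dz":0,"yaw":0},
  {"dx":-0.025,"dy":0,"dz":0,"yaw":0},
  {"dx":-0.025,"dy":0,"dz":0,"yaw":0},
  {"dx":-0.025,"dy":0,"dz":0,"yaw":0},
  {"dx":-0.01,"dy":0,"dz":0,"yaw":0},
  {"dx":0,"dy":0,"dz":0,"yaw":0},
  {"dx":0,"dy":0,"dz":0,"yaw":0},
])

```text
time: 12.07
tool_pos: [454.3, 97.7, 389.7]
tool_rot: [0.464, 0.54, -0.46, 0.531]
ft_force: [-0.3, -0.5, -0.1]
grip_width: 0.1
```

Emit:
jog_arm([
  {"dx":0,"dy":0,"dz":0,"yaw":0},
  {"dx":0,"dy":0,"dz":0,"yaw":0},
  {"dx":0,"dy":0,"dz":0,"yaw":0},
  {"dx":0,"dy":0,"dz":0,"yaw":0},
  {"dx":0,"dy":0,"dz":0,"yaw":0},
  {"dx":0,"dy":0,"dz":0,"yaw":0},
  {"dx":0,"dy":0,"dz":0,"yaw":0},
  {"dx":0,"dy":0,"dz":0,"yaw":0},
])

```text
time: 12.73
tool_pos: [453.7, 97.7, 384.3]
tool_rot: [0.462, 0.542, -0.462, 0.528]
ft_force: [0.4, -0.8, -0.3]
grip_width: 0.5
```

```bash
python3 -c "
from h import *
rep()
c=read_camera('scene'); save('s9.png',c['img'][80:380,100:480],2)
W=cloud(c);S=st(W);z=W[...,2];im=c['img'].astype(int)
m=(im[...,0]>100)&(im[...,1]<60)&(im[...,2]<60)&(z>200)&(z<330)&(np.abs(S[...,1]-48)<50)&(S[...,0]<0)&(S[...,0]>-170)
print('cw',m.sum(),np.percentile(S[m],[2,98],axis=0),np.percentile(z[m],[2,98]))
m=(z>269)&(z<283)&(np.abs(S[...,0])<54)&(S[...,1]<-150)&(S[...,1]>-300); print('blank3',S[m].mean(0))
for t in('mallet','can','carton'):
  for o in outline_of('scene',t)[:1]: print(t,o['confidence'],o['pixel'],np.nanmedian(W[o['pixels']],0).round())
"
```

```text
t 12.7333 p [453.7  97.7 384.3] st [-76.5  47.9] F [ 0.4 -0.8 -0.3] w 0.5 q [ 0.08 -0.06  1.17  0.02  2.05 -0.06]
tool y in station deg -1.0
[[-0.016  0.989  0.146]
 [ 0.012  0.146 -0.989]
 [-1.    -0.014 -0.015]]
cw 99 [[-137.572   16.052]
 [-116.596   78.712]] [233.35062727 257.15646524]
blank3 [   2.12822222 -221.27155556]
mallet 0.89 [323.4, 189.5] [ 581. -488.   24.]
can 0.83 [228.1, 201.9] [ 323. -331.  106.]
carton 0.69 [182.2, 417.8] [524. 515.  48.]
```

View pics/s9.png

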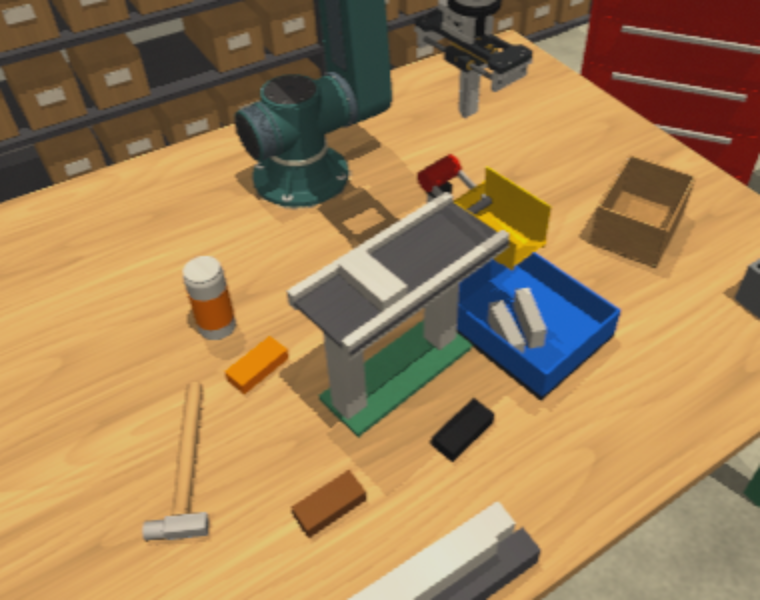

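The picture shows the bucket upright at (510,215) with the counterweight home at (440,172). Two blanks are in the tote at (518,318), the third is on the deck at (373,275), and the bystanders haven't moved.

```bash
python3 -c "
from rig import finish_job
print(finish_job())"
```

```text
the job is handed in; nothing more can be done
None
```

The job is done and handed in at about 13 s of robot time, well inside the 58 s limit; no verdict came back.

**What I did:** I pushed the front two blanks off the deck from behind the second one. The bucket did not trip on one blank. It tripped on two, under their weight alone, and dumped both into the tote. I then pushed the red counterweight back with the shut fingers, and the bucket fell home onto its rest.

**Last checks:**
- **Bucket:** it is upright, with the counterweight measured at about x -117 to -138 and z up to 257 mm, as described for upright.
- **Blanks:** both dumped blanks are in the tote. After the dump one was leaning on the tipped bucket, but it fell into the tote as the bucket swung back.
- **Third blank:** it is on the deck at y about -221 mm. At the start the top camera gave -218 mm; that difference is about what camera calibration explains, and the tool never touched it.
- **Bench:** carton, mallet and can are within 4 mm of their first readings, which is measurement scatter.
- **Arm:** it was clear of everything, with wrist force at most about 2.5 N at the end of each move call.

No check failed.

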